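# Half-turn and hold the vacuum's filter cap

## Task

Put the loose filter cap into the round port on top of the hand-held vacuum with its two lugs in the two slots, and push it down against the spring inside until its disc sits on the rim. Then, keeping it pushed down, turn it clockwise (seen from above) half-way to the lock, so that its bar handle lines up with the two raised ribs on the collar, and do not turn it on to the click. Finish still gripping the cap and holding it pressed down there, so that I can check the seal, and leave everything else on the shelf where it is.

Things in the scene. Friction and masses are not known exactly. Their poses are not given: they have to be found in the camera images.
- cap_mid (a point): Loose filter cap standing on the shelf, lugs down. Point on its axis half-way up (29 mm; it is 58 mm high). x along bar handle and lugs, z up; half a turn gives the same cap. From the underside up: plug 56 mm across, 16 mm high; disc 84 mm across, 8 mm thick; on it an upright bar handle 64 mm long (x), 16 mm wide (y), 34 mm high. About 0.12 kg.
- cap_lug (a point): Middle of one of the cap's two equal lugs, at the foot of the plug under the ends of the bar, opposite each other on its x axis. Each reaches 36 mm from the axis (8 mm out of the plug), 12 mm wide, 6 mm high. This point is 32 mm from the axis, 3 mm above the underside.
- port (a point): Centre of the round port on top of the fixed hand-held vacuum, at the collar's flat rim, 102 mm above the shelf. x through the two slots (at +x and -x), y to the nozzle, z up. Collar 96 mm across, mouth 60 mm; slots 18 mm wide at the mouth, out to 38 mm from the axis. Cap home: disc on the rim, its underside 16 mm below the rim, cap_mid 13 mm above this point.
- rib (a point): Top of one of two equal raised ribs on the collar, opposite each other, 45 degrees clockwise (from above) of the slots: the half-way mark. Ribs 6 mm wide, 46 to 56 mm from the axis, 5 mm above the rim. Home, the cap turns clockwise only: freely to 65 degrees from the slots, then a click, a stop at about 100.
- filter_plate (a joint): Sprung steel plate (44 mm across) inside the port. 0: up, its top 6 mm below the rim; grows (m) as the plug pushes it down, 0.010 with the cap home. It pushes up with 3 N at first, 6 N at home. The lugs turn under ledges whose undersides are 5 mm below the rim, so a turned cap that is let go rises 5 mm.
- polish_tin_top (a point): Closed round shoe-polish tin, 78 mm across, 27 mm high; this point is the middle of its top. Bystander.
- pad_holder: Stainless scouring-pad holder with a wire handle, 104 x 68 mm, 45 mm high; origin at its underside. Bystander.
- brush: Dustpan brush, 270 mm long (x), 45 mm high; origin at the underside where handle and head meet, head to +x. Bystander.
- crevice_tool: White plastic crevice tool lying down, 200 mm long (x), 36 mm high; origin at its underside. Bystander.
- cleaner: Upright cleaner bottle, 68 mm across, 190 mm high; origin at its underside. Bystander.
- jar: Glass jar with steel lid, 70 mm across, 90 mm high; origin at its underside. Bystander.
There are look-alikes about, which are no part of the job. Leave any orange look-alike of the part that bears cap_mid alone.

How it is judged:
By the outcome, as a careful person would: the job done as asked, in the order asked, and still so for the second after the job is handed in, while the arm keeps its last pose, push and grip.
It also fails if it takes over 45 s, if anything falls off the work surface, if the arm or the gripper's body presses on something with over 40 N, if the wrist force passes 120 N, or if a joint passes its speed limit or range.

## Robot

A 7-joint arm with a two-finger parallel gripper is mounted at the origin on the work surface. World frame = base frame: x ahead of the robot, y to its left, z up, the work surface at z = 0. Lengths are in mm, angles in rad, forces in N, time in s.
With the tool pointing down it reaches from about 400 to 875 mm from the base axis. Payload 4.4 kg.
Tool frame: the origin (TCP) lies on the mounting face of the last link; the fingertips stand 173 mm ahead of it and the grasp point (between the pads) lies 155 mm ahead of it; z points along the fingers, y is the line along which they close (so a half turn about z gives the same grasp; the last joint's range is limited). The gripper opens to 85 mm and grips with 20 to 120 N. Pads are 22 mm wide; open, the fingers measure 114 mm over their backs; the gripper's body (76 mm by 85 mm) begins 54 mm behind the grasp point. The pads swing forward as they close: fully open they stand 13 mm farther back than shut.
Start: joints at [1.24, 0.628, 0.038, 1.517, -0.027, 0.996, -0.02], TCP at [170.136, -627.351, 404.713] pointing down, gripper open.
Joint ranges: [-3.06, 3.06], [-0.37, 2.12], [-1.25, 1.32], [0.18, 2.47], [-1.1, 4.24], [0.23, 1.98], [-2.94, 2.94]. Speed limits (rad/s): [2.57, 2.57, 3.14, 3.14, 3.14, 3.14, 3.14].

## Interface

Orientations are given as [roll, pitch, yaw] about the fixed x, y, z axes, in that order (R = Rz(yaw) Ry(pitch) Rx(roll)).
In Python, from cell import * gives the robot as it stands. The module is installed in compiled form; this text tells all that it offers.
- The arm moves only by the tool jog_arm, never from a script. Its argument "steps" is a list of rows, each a list of 7 numbers: the opening, from -1 (shut) to 1 (fully open), so that 0 is half open, then the shift along the tool's x, y, z as a fraction of full scale, then the turn, a rotation vector about the tool's x, y, z as a fraction of full scale. A call has 1 to 10 rows; each row shifts and turns the commanded pose from where the row before left it, along the tool's axes as they then stand; what a row does not reach is not made up. Full scale, the value 1, is 500 mm for a shift and 2 rad for a turn. A row lasts 1/8 s, in which the tool goes at most 62.5 mm and 10.7 degrees, less where a joint would pass 70% of its speed; a pose out of reach is approached as far as the arm can. A call with a number of a shift or a turn outside -1 to 1 is refused whole. A call with a gripper value outside its range is refused whole. The fingers move at their own pace and stop on an object; the grip force is fixed at half the most. Time passes only in rows, so rows that do not move let the fingers close. It gives the time, the measured TCP pose, the force, the opening and the grip force at its end, in the units of the state.
- read_state(): the state, without advancing time (a new reading comes with each control period).
- get_image(name): name is "scene" or "top" or "wrist"; returns a dict with "pixels" (384x512x3 uint8, red, green, blue), "depth" (384x512 float32, mm along the optical axis (not along the pixel's ray), 0 where there is no reading), "vertical_fov" (degrees; the focal length in pixels is half the picture's height over the tangent of half this angle, whatever the lens; pixels are square), "cx", "cy" (the principal point, pixels), "R" (3x3) and "t" (3): a world point X has camera coordinates R X + t. Camera axes: x right, y down, z forward; pixel columns grow to the right and rows downward; lengths in mm; the calibration is good to about 2 mm. A picture is of the moment at which its call begins.
- finish_job(): hands the job in; it is judged then, once.
The state is a dict: "clock": time; "qpos": joint angles; "qd": joint speeds; "tau": joint torques, N m; "eef_pos": TCP position; "tool_rot": TCP orientation; "force": force on the tool from outside, world axes, zero at the start; "torque": the same for the moment, N m; "width": finger opening in mm; "gripper_force": force on a finger pad.
Only numpy, scipy, OpenCV 4.12 (cv2) and the standard library are available. Lean on these libraries where they do the work, as an engineer would, in place of code of your own. Each camera call takes 0.05 s, during which the arm holds its last target. There are 200 camera calls.

## Working session

There is one attempt and no reset: what is moved stays moved. The work goes in short steps, Python scripts to look and compute and a tool call to move; the robot and the scene stay as the last step left them, time stands still between calls to the robot, and variables do not carry over. Pictures are saved under pics/ and viewed, at most 10 in all, crops included, and the job is handed in when it is done.

Besides the shell and the picture viewer there is one more tool, called after ">>>" by a JSON object that holds its "method" and its "body". jog_arm: Moves the arm, as the interface text tells. Shift numbers are shares of 500 mm and turn numbers shares of 2 rad, none past 1 either way. Its arguments: {"type":"object","properties":{"steps":{"type":"array"}},"required":["steps"]}

```bash
mkdir -p pics
cat > h.py <<'E'
import numpy as np, cv2
from cell import *
from scipy.spatial.transform import Rotation as Ro
def save(im,fn): cv2.imwrite('pics/'+fn,im['pixels'][:,:,::-1])
def cloud(im):
    H,W=im['depth'].shape; f=H/2/np.tan(np.radians(im['vertical_fov'])/2)
    u,v=np.meshgrid(np.arange(W),np.arange(H)); d=im['depth']
    c=np.stack([(u-im['cx'])/f*d,(v-im['cy'])/f*d,d],-1)
    return (c-im['t'])@np.asarray(im['R'])
def ray(im,u,v,z):
    H=384; f=H/2/np.tan(np.radians(im['vertical_fov'])/2)
    R=np.asarray(im['R']); o=-R.T@im['t']; d=R.T@np.array([(u-im['cx'])/f,(v-im['cy'])/f,1])
    return o+d*(z-o[2])/d[2]
E
python3 - <<'E'
from h import *
s=read_state(); print({k:np.round(v,3) if not isinstance(v,dict) else v for k,v in s.items()})
ims={}
for n in('scene','top'):
    im=get_image(n); ims[n]=im; np.save(f'/tmp/{n}.npy',im,allow_pickle=True)
    print(n,im['vertical_fov'],-np.asarray(im['R']).T@im['t'])
cv2.imwrite('pics/a.png',np.vstack([ims[n]['pixels'][:,:,::-1] for n in ims])[:, :])
cv2.imwrite('pics/a.png',cv2.resize(np.hstack([ims[n]['pixels'][:,:,::-1] for n in ims]),(800,300),interpolation=cv2.INTER_AREA))
cv2.imwrite('pics/top.png',cv2.resize(ims['top']['pixels'][:,:,::-1],(768,576),interpolation=cv2.INTER_CUBIC))
E
```

```text
{'clock': np.float64(0.0), 'qpos': array([ 1.24 ,  0.629,  0.038,  1.518, -0.027,  0.996, -0.02 ]), 'qd': array([-0.001,  0.   , -0.001,  0.   , -0.   , -0.   , -0.   ]), 'tau': array([ 1.0000e-03, -5.6341e+01,  1.2260e+00, -1.9345e+01,  1.1000e-02,
        1.0000e-02,  0.0000e+00]), 'eef_pos': array([ 170.057, -627.052,  403.79 ]), 'tool_rot': array([-3.14 ,  0.   ,  0.265]), 'force': array([-1.244,  0.12 ,  0.299]), 'torque': array([-0.028,  0.017,  0.038]), 'gripper_force': np.float64(0.0), 'width': np.float64(85.414)}
scene 54.494357467340215 [1351.01848447 -348.54553181  640.73577641]
top 50.0724778339174 [ 435.56584384 -125.11230253 1093.59138471]
```

View pics/a.png

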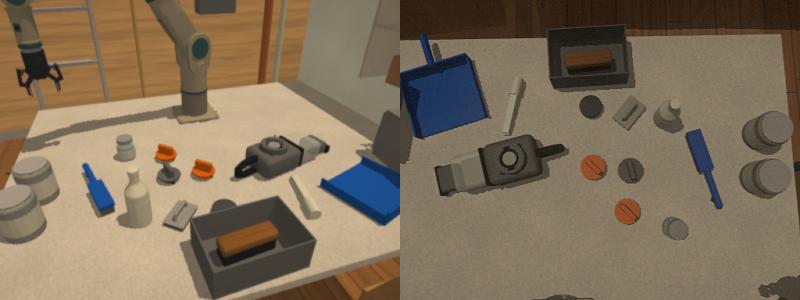

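View pics/top.png

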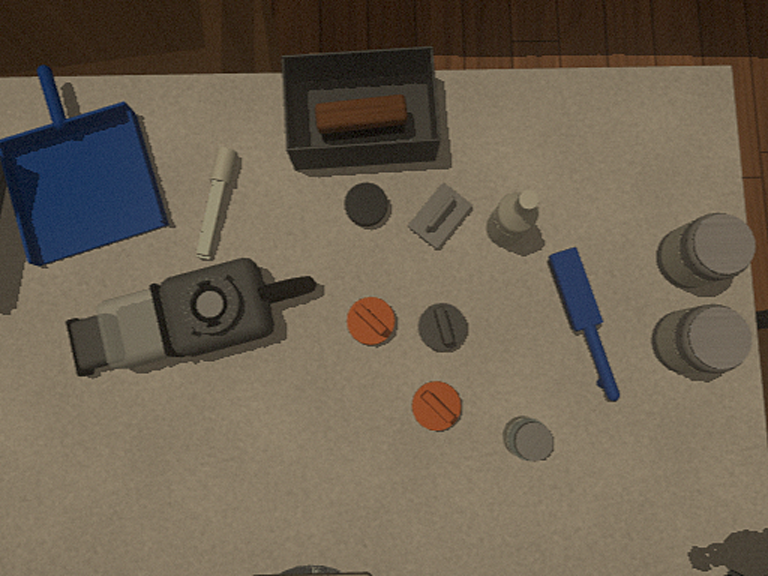

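The top view (768 wide) has three candidates for the cap: the grey disc with a bar handle at (443,327), and orange ones at (371,321) and (437,405). The orange ones are look-alikes to leave alone, so the grey one fits. The plain dark disc at (367,204) has no bar, so it is the tin. The vacuum's port is at (210,304). Next I measure the cap and port and make an enlarged crop.

Run:
```python
from h import *
im=np.load('/tmp/top.npy',allow_pickle=True).item(); P=cloud(im)
g=im['pixels'][:,:,::-1]
c1=cv2.resize(g[185:250,265:325],None,fx=6,fy=6,interpolation=cv2.INTER_CUBIC)
c2=cv2.resize(g[165:245,95:185],(440,390),interpolation=cv2.INTER_CUBIC)
cv2.imwrite('pics/c.png',np.hstack([c1,c2]))
def win(a,b,c,d): return P[c:d,a:b].reshape(-1,3)
q=win(270,322,190,245)
bar=q[(q[:,2]>46)&(q[:,2]<70)]; disc=q[(q[:,2]>15)&(q[:,2]<40)]
print('table',np.median(q[q[:,2]<10][:,2]),'bar',len(bar),bar[:,2].mean() if len(bar) else 0,'disc',len(disc),np.median(disc[:,2]))
for n,b in(('bar',bar),('disc',disc)):
    if len(b)<5: continue
    r=cv2.minAreaRect(b[:,:2].astype(np.float32)); print(n,r,cv2.minEnclosingCircle(b[:,:2].astype(np.float32)))
    xy=b[:,:2]-b[:,:2].mean(0); w,v=np.linalg.eigh(xy.T@xy); print(' axis deg',np.degrees(np.arctan2(v[1,1],v[0,1])))
q=win(105,175,170,238)
print(np.histogram(q[:,2],bins=np.arange(40,125,5)))
rim=q[(q[:,2]>97)&(q[:,2]<115)]; print('rim',len(rim),np.median(rim[:,2]),cv2.minEnclosingCircle(rim[:,:2].astype(np.float32)),cv2.minAreaRect(rim[:,:2].astype(np.float32)))
```

```text
table -0.3997919552429411 bar 166 57.10345969645354 disc 628 23.649067006542868
bar ((513.9237060546875, -233.1113739013672), (63.27003479003906, 16.426105499267578), 14.27782154083252) ((513.7017822265625, -232.25009155273438), 31.867992401123047)
 axis deg -165.79728094660607
disc ((513.863525390625, -233.11627197265625), (82.30975341796875, 82.10821533203125), 54.94023132324219) ((513.8410034179688, -232.8997039794922), 41.93600082397461)
 axis deg 104.50183389890853
(array([  17,   14,   26,   21,   46,  125,  224,  822, 1249,  188,  150,
        342,  530,   30,    0,    0]), array([ 40,  45,  50,  55,  60,  65,  70,  75,  80,  85,  90,  95, 100,
       105, 110, 115, 120]))
rim 779 100.96888884732832 ((553.9500732421875, 150.54579162597656), 55.61617660522461) ((554.1503295898438, 150.872314453125), (94.33344268798828, 95.33540344238281), 2.8190863132476807)
```

View pics/c.png

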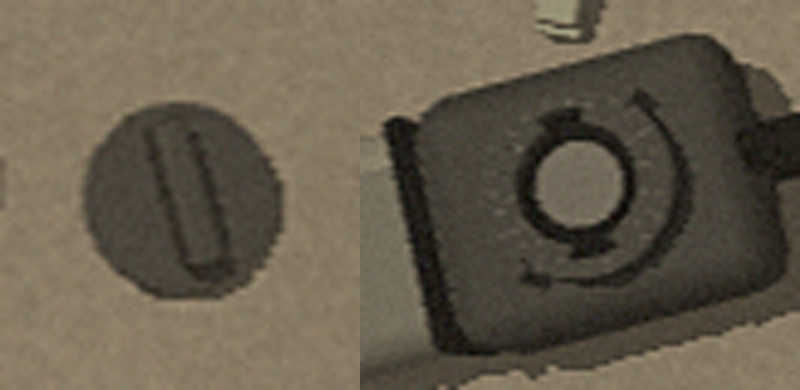

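The crop shows a grey disc with an upright bar, which is the cap. The port has slots at crop (562,122) and (592,243), so they run at about 14°, nearly parallel to the bar at 14.3°. The cap is at (514,-233), with disc top at 24 mm and bar top at 57 mm. The port is near (554,151), with its rim at about 101 mm. Moving to above the cap now.

>>> {"method": "jog_arm", "body": {"steps": [[0,0.0967,-0.0645,0,0,0,0],[0,0.0967,-0.0645,0,0,0,0],[0,0.0967,-0.0645,0,0,0,0],[0,0.0967,-0.0645,0,0,0,0],[0,0.0967,-0.0645,0,0,0,0],[0,0.0967,-0.0645,0,0,0,0],[0,0.0967,-0.0645,0,0,0,0],[0,0.0967,-0.0645,0,0,0,0],[0,0.0967,-0.0645,0,0,0,0],[0,0,0,0,0,0,0]]}}

```text
clock: 1.35
eef_pos: [517.5, -227.9, 404.3]
tool_rot: [-3.139, -0.002, 0.275]
force: [-0.4, 0.0, -0.1]
width: 42.8
gripper_force: 0.0
```

Run:
```python
from h import *
s=read_state(); print(s['clock'],s['eef_pos'],s['tool_rot'],s['width'],s['qpos'])
im=get_image('wrist'); save(im,'w1.png'); P=cloud(im).reshape(-1,3)
e=s['eef_pos']; q=P[(np.hypot(P[:,0]-514,P[:,1]+233)<60)]
for n,a,b in(('bar',50,66),('disc',18,35)):
    B=q[(q[:,2]>a)&(q[:,2]<b)]
    if len(B)>20: print(n,len(B),np.median(B[:,2]),cv2.minAreaRect(B[:,:2].astype(np.float32)),cv2.minEnclosingCircle(B[:,:2].astype(np.float32)))
```

```text
1.35 [ 517.45854569 -227.86084355  404.26287105] [-3.13889677e+00 -2.45739349e-03  2.74649856e-01] 42.78408795391117 [ 0.35812647  0.50606397  0.01229727  1.75925751 -0.01248678  0.8759933
 -0.91926865]
bar 898 56.872149926035 ((514.7211303710938, -232.52120971679688), (63.673736572265625, 16.016315460205078), 14.13609504699707) ((514.8657836914062, -232.843505859375), 32.01100540161133)
disc 3139 23.100584785897745 ((515.4447631835938, -232.6611785888672), (82.04569244384766, 82.8261489868164), 15.474357604980469) ((514.4785766601562, -232.40628051757812), 41.95292282104492)
```

>>> {"method": "jog_arm", "body": {"steps": [[0,-0.0084,0.0077,0,0,0,0.0137],[0,0,0,0.1,0,0,0],[0,0,0,0.1,0,0,0],[0,0,0,0.1,0,0,0],[0,0,0,0,0,0,0]]}}

```text
clock: 2.02
eef_pos: [508.2, -239.5, 251.7]
tool_rot: [-3.137, 0.008, 0.233]
force: [0.1, -0.4, 0.4]
width: 42.9
gripper_force: 0.0
```

Run:
```python
from h import *
s=read_state(); print(s['clock'],s['eef_pos'],s['tool_rot'])
im=get_image('wrist'); P=cloud(im).reshape(-1,3)
q=P[(np.hypot(P[:,0]-514,P[:,1]+233)<60)]
for n,a,b in(('bar',50,66),('disc',18,35)):
    B=q[(q[:,2]>a)&(q[:,2]<b)]
    if len(B)>20: print(n,len(B),np.median(B[:,2]),cv2.minAreaRect(B[:,:2].astype(np.float32)),cv2.minEnclosingCircle(B[:,:2].astype(np.float32)))
```

```text
2.025 [ 508.21113611 -239.52475454  251.67471594] [-3.13748765  0.00762346  0.23328862]
bar 2954 56.95414009905241 ((514.6345825195312, -232.7854766845703), (63.758819580078125, 15.96164608001709), 14.31181812286377) ((514.724853515625, -232.8754119873047), 32.0030403137207)
disc 8897 23.187454711001095 ((515.2569580078125, -232.77220153808594), (81.96607208251953, 83.14063262939453), 12.280943870544434) ((514.3790893554688, -232.94752502441406), 41.975975036621094)
```

>>> {"method": "jog_arm", "body": {"steps": [[0,0.0154,-0.01,0.02,0,0,-0.008],[0,0,0,0,0,0,0],[0,0,0,0,0,0,0],[0,0,0,0,0,0,0]]}}

```text
clock: 2.58
eef_pos: [517.6, -231.6, 245.5]
tool_rot: [3.141, -0.001, 0.253]
force: [0.1, 0.2, 0.2]
width: 42.3
gripper_force: 0.0
```

>>> {"method": "jog_arm", "body": {"steps": [[0,-0.0066,0.001,0.04,0,0,0],[0,0,0,0.045,0,0,0],[0,0,0,0,0,0,0],[0,0,0,0,0,0,0]]}}

```text
clock: 3.08
eef_pos: [514.7, -233.0, 202.9]
tool_rot: [3.141, -0.001, 0.253]
force: [0.3, -0.2, 1.5]
width: 42.4
gripper_force: 0.0
```

>>> {"method": "jog_arm", "body": {"steps": [[-1,0,0,0,0,0,0],[-1,0,0,0,0,0,0],[-1,0,0,0,0,0,0],[-1,0,0,0,0,0,0],[-1,0,0,-0.02,0,0,0],[-1,0,0,-0.08,0,0,0],[-1,0,0,-0.1,0,0,0],[-1,0,0,-0.1,0,0,0],[-1,0,0,0,0,0,0]]}}

```text
clock: 4.2
eef_pos: [515.4, -233.3, 356.5]
tool_rot: [3.137, -0.007, 0.253]
force: [0.9, -0.0, -1.0]
width: 14.7
gripper_force: 58.9
```

Run:
```python
from h import *
s=read_state(); print(s['clock'],s['eef_pos'],s['tool_rot'],s['force'])
im=get_image('wrist');save(im,'w2.png')
```

```text
4.2 [ 515.42685674 -233.32198795  356.48533102] [ 3.13657767 -0.00677152  0.25326914] [ 0.92873787 -0.04217387 -1.01516817]
```

View pics/w2.png

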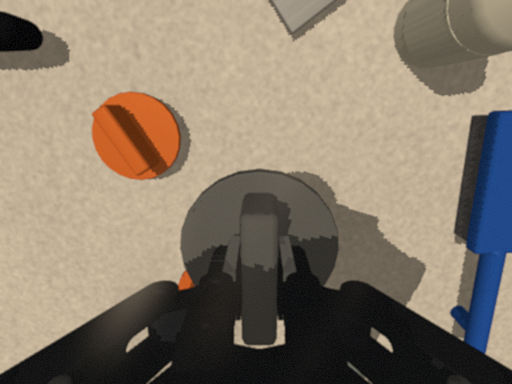

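The cap is held by its bar, upright, with the orange look-alikes untouched. Next I go to a viewpoint short of the port.

>>> {"method": "jog_arm", "body": {"steps": [[-1,0.006,-0.08,-0.01,0,0,0],[-1,0.006,-0.11,-0.01,0,0,0],[-1,0.006,-0.11,-0.01,0,0,0],[-1,0.006,-0.11,0,0,0,0],[-1,0.006,-0.11,0,0,0,0],[-1,0.006,-0.11,0,0,0,0],[-1,0.006,-0.09,0,0,0,0],[-1,0,0,0,0,0,0],[-1,0,0,0,0,0,0],[-1,0,0,0,0,0,0]]}}

```text
clock: 5.5
eef_pos: [444.5, 119.5, 366.7]
tool_rot: [3.141, 0.001, 0.251]
force: [0.7, 0.0, -0.4]
width: 15.2
gripper_force: 59.1
```

Run:
```python
from h import *
s=read_state(); print(s['clock'],s['eef_pos'],s['tool_rot'],s['force'],s['qpos'])
im=get_image('wrist');save(im,'w3.png');np.save('/tmp/w3.npy',im,allow_pickle=True)
```

```text
5.5 [444.49477678 119.53351204 366.70936687] [3.14086961e+00 1.38494371e-03 2.50820401e-01] [ 0.67083068  0.00133229 -0.37786369] [-0.34202246  0.41958649  0.02480681  2.07024326 -0.01559355  0.65336734
 -1.6269458 ]
```

View pics/w3.png

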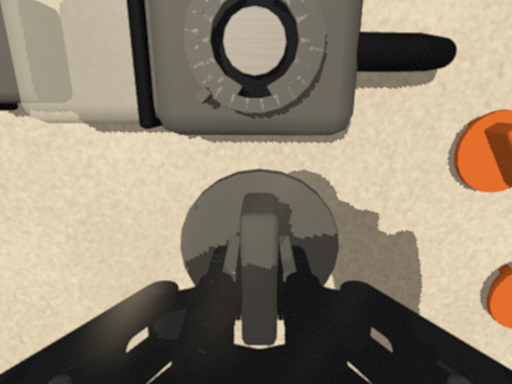

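The port mouth is at (255,40), with the near slot at (256,90); the collar runs off the top edge. I'll back off a little to see it whole.

>>> {"method": "jog_arm", "body": {"steps": [[-1,-0.06,0,-0.08,0,0,0],[-1,-0.02,0,-0.08,0,0,0],[-1,0,0,0,0,0,0],[-1,0,0,0,0,0,0],[-1,0,0,0,0,0,0]]}}

```text
clock: 6.18
eef_pos: [405.7, 110.6, 446.1]
tool_rot: [3.141, 0.002, 0.253]
force: [-0.1, 0.2, -2.1]
width: 15.1
gripper_force: 59.2
```

```bash
cat > port.py <<'E'
from h import *
s=read_state(); print(s['clock'],s['eef_pos'],s['tool_rot'])
im=get_image('wrist');np.save('/tmp/w4.npy',im,allow_pickle=True)
P=cloud(im); c=np.array([554,151.])
d=P[...,:2]-c; r=np.hypot(d[...,0],d[...,1]); rim=(abs(P[...,2]-101.5)<4.5)&(r<52)
B=P[rim]; print('rim',len(B),np.median(B[:,2]),cv2.minEnclosingCircle(B[:,:2].astype(np.float32)))
def fit(p): # circle lsq
    A=np.c_[2*p,np.ones(len(p))]; x=np.linalg.lstsq(A,(p**2).sum(1),rcond=None)[0]; return x[:2],np.sqrt(x[2]+x[:2]@x[:2])
# mouth: extreme rim pts per angle bin, slots dropped by residual
th=np.degrees(np.arctan2(*(B[:,:2]-c).T[::-1])); rb=np.hypot(*(B[:,:2]-c).T)
for nm,red,op in(('inner',np.percentile,3),('outer',np.percentile,97)):
    pts=[]
    for a in range(-180,180,5):
        m=(th>=a)&(th<a+5)
        if m.sum()>3:
            k=np.argsort(rb[m])[1 if op==3 else -2]; pts.append(B[m][k,:2])
    pts=np.array(pts)
    for _ in range(4):
        ce,R=fit(pts); e=abs(np.hypot(*(pts-ce).T)-R); pts=pts[e<max(1.0,1.5*np.median(e))]
    print(nm,ce,R,len(pts))
    if nm=='inner': ci=ce
d=P[...,:2]-ci; r=np.hypot(d[...,0],d[...,1]); 
low=(r>32)&(r<36.5)&(P[...,2]<97)&(P[...,2]>10)
a=np.degrees(np.arctan2(d[...,1],d[...,0]))[low]
print('low ang',np.histogram(a,bins=range(-180,190,10))[0])
for s0 in(14,-166):
    dd=(a-s0+180)%360-180; dd=dd[abs(dd)<25]; 
    if len(dd): print('slot',s0+ (dd.min()+dd.max())/2, s0+np.median(dd),len(dd),dd.min(),dd.max())
hi=(r>45)&(r<57)&(P[...,2]>104)&(P[...,2]<112); a=np.degrees(np.arctan2(d[...,1],d[...,0]))[hi]
for s0 in(-31,149):
    dd=(a-s0+180)%360-180; dd=dd[abs(dd)<20]
    if len(dd): print('rib',s0+(dd.min()+dd.max())/2,s0+np.median(dd),len(dd))
g=im['pixels'][:,:,::-1]; vv,uu=np.where(rim); x0,x1,y0,y1=max(uu.min()-15,0),uu.max()+15,max(vv.min()-15,0),vv.max()+15
cv2.imwrite('pics/p4.png',cv2.resize(g[y0:y1,x0:x1],None,fx=3.5,fy=3.5)); print(x0,y0,x1,y1)
E
python3 port.py
```

```text
6.175 [405.69513491 110.60589406 446.10399347] [3.14134019e+00 2.31697321e-03 2.52673835e-01]
rim 3053 101.11784570005183 ((549.359375, 150.55316162109375), 48.17445373535156)
inner [553.31671396 151.67896841] 30.223849769138557 26
outer [553.40332517 151.73133361] 47.61972990845677 38
low ang [19 19 22 13  0  0  0  0  0  0  0  0  0  0  0  0  0  0  0  0  0  0  0  0
  0  0  0  0  0  0  0  0  0  0  0 16]
slot -166.72749685835834 -164.88147698654734 89 -20.678066323433654 19.223072606716954
rib 148.66312191458601 148.7581355930698 86
188 0 325 80
```

View pics/p4.png

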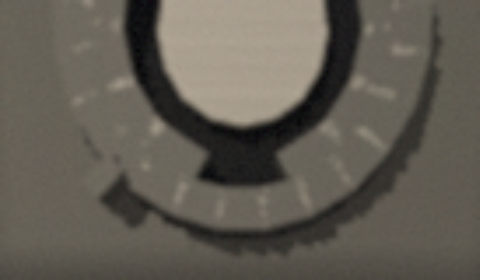

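The crop shows the mouth, the near slot at crop (242,165) and one rib at (125,195). The port is at (553.4,151.7), the slot at 13.5° and the rib at 148.7°, so the ribs run at -31.3°. These agree with each other. Now moving above the port.

>>> {"method": "jog_arm", "body": {"steps": [[-1,0.0767,-0.0013,0.055,0,0,0.0055],[-1,0.0767,-0.0013,0.055,0,0,0],[-1,0.0767,-0.0013,0.055,0,0,0],[-1,0.0767,-0.0013,0.055,0,0,0],[-1,0,0,0,0,0,0],[-1,0,0,0,0,0,0],[-1,0,0,0,0,0,0],[-1,0,0,0,0,0,0]]}}

```text
clock: 7.22
eef_pos: [553.5, 150.6, 338.2]
tool_rot: [-3.141, -0.001, 0.242]
force: [0.6, 0.8, -2.5]
width: 15.3
gripper_force: 59.0
```

>>> {"method": "jog_arm", "body": {"steps": [[-1,0.0004,-0.0018,0.04,0,0,0],[-1,0,0,0,0,0,0],[-1,0,0,0,0,0,0],[-1,0,0,0,0,0,0]]}}

```text
clock: 7.72
eef_pos: [554.1, 151.6, 318.1]
tool_rot: [-3.142, -0.001, 0.242]
force: [-0.1, 0.5, -1.0]
width: 15.3
gripper_force: 59.1
```

Run:
```python
from h import *
s=read_state(); e=s['eef_pos']; print(s['clock'],e,s['tool_rot'],s['force'])
im=get_image('wrist'); P=cloud(im)
def fit(p):
    A=np.c_[2*p,np.ones(len(p))]; x=np.linalg.lstsq(A,(p**2).sum(1),rcond=None)[0]; return x[:2],np.sqrt(x[2]+x[:2]@x[:2])
r=np.hypot(P[...,0]-e[0],P[...,1]-e[1]); 
m=(r<46)&(P[...,2]>e[2]-190)&(P[...,2]<e[2]-170); B=P[m]; print(len(B),np.median(B[:,2])-e[2])
zt=np.median(B[:,2]); B=B[abs(B[:,2]-zt)<3]
th=np.degrees(np.arctan2(B[:,1]-e[1],B[:,0]-e[0])); rb=np.hypot(B[:,0]-e[0],B[:,1]-e[1]); pts=[]
for a in range(-180,180,5):
    k=(th>=a)&(th<a+5)
    if k.sum()>5 and rb[k].max()>38: pts.append(B[k][np.argmax(rb[k]),:2])
pts=np.array(pts)
for _ in range(3):
    c,R=fit(pts); er=abs(np.hypot(*(pts-c).T)-R); pts=pts[er<1]
print('disc',c,R,len(pts))
m=(r<40)&(abs(P[...,2]-(e[2]-145))<4); B=P[m]; print('bar',len(B),np.median(B[:,2])-e[2],cv2.minAreaRect(B[:,:2].astype(np.float32)))
```

```text
7.725 [554.13581096 151.63717412 318.07335271] [-3.14153103e+00 -1.49821552e-03  2.42272121e-01] [-0.13980927  0.53252558 -1.03131524]
9323 -179.98452263961067
disc [553.82836466 152.44161005] 41.59311006185412 49
bar 5362 -146.14930486102378 ((554.3975219726562, 154.95362854003906), (39.72627639770508, 62.85557556152344), 83.98710632324219)
```

>>> {"method": "jog_arm", "body": {"steps": [[-1,-0.001,0.0012,0.012,0,0,0],[-1,0,0,0.012,0,0,0],[-1,0,0,0.012,0,0,0],[-1,0,0,0,0,0,0],[-1,0,0,0,0,0,0]]}}

```text
clock: 8.4
eef_pos: [553.5, 150.9, 299.2]
tool_rot: [3.142, 0.0, 0.242]
force: [-0.8, -0.2, -1.4]
width: 15.0
gripper_force: 59.3
```

>>> {"method": "jog_arm", "body": {"steps": [[-1,0,0,0.008,0,0,0],[-1,0,0,0.008,0,0,0],[-1,0,0,0,0,0,0],[-1,0,0,0,0,0,0]]}}

```text
clock: 8.9
eef_pos: [553.6, 150.9, 291.4]
tool_rot: [-3.142, -0.0, 0.242]
force: [-0.8, -0.3, 3.4]
width: 14.9
gripper_force: 59.9
```

>>> {"method": "jog_arm", "body": {"steps": [[-1,0,0,0.006,0,0,0],[-1,0,0,0.003,0,0,0],[-1,0,0,0,0,0,0],[-1,0,0,0,0,0,0]]}}

```text
clock: 9.4
eef_pos: [553.5, 150.8, 289.1]
tool_rot: [-3.141, -0.001, 0.242]
force: [-5.7, -2.2, 20.8]
width: 14.9
gripper_force: 62.7
```

Seated: the TCP is at 289.1 as predicted for disc on rim, with 21 N of push. Turning clockwise now.

>>> {"method": "jog_arm", "body": {"steps": [[-1,0,0,0,0,0,0.05],[-1,0,0,0,0,0,0.065],[-1,0,0,0,0,0,0.065],[-1,0,0,0,0,0,0.065],[-1,0,0,0,0,0,0.065],[-1,0,0,0,0,0,0.05],[-1,0,0,0,0,0,0],[-1,0,0,0,0,0,0],[-1,0,0,0,0,0,0]]}}

```text
clock: 10.52
eef_pos: [555.0, 151.2, 289.1]
tool_rot: [-3.138, -0.004, -0.478]
force: [-0.7, 0.3, 18.1]
width: 15.3
gripper_force: 61.9
```

Run:
```python
from h import *
s=read_state(); e=s['eef_pos']; print(s['clock'],e,s['tool_rot'],s['force'],s['torque'])
im=get_image('wrist'); P=cloud(im); save(im,'w5.png'); np.save('/tmp/w5.npy',im,allow_pickle=True)
c=np.array([553.5,151.7]); d=P[...,:2]-c; r=np.hypot(d[...,0],d[...,1])
m=(r<43)&(abs(P[...,2]-109)<5); print('disc z',np.median(P[m][:,2]))
rm=(r>43.5)&(r<46)&(abs(P[...,2]-101)<4); print('rim z',np.median(P[rm][:,2]),rm.sum())
a=np.degrees(np.arctan2(d[...,1],d[...,0]))
hi=(r>46)&(r<57)&(P[...,2]>103.8)&(P[...,2]<109)
for s0 in(-31,149):
    dd=(a[hi]-s0+180)%360-180; dd=dd[abs(dd)<12]
    if len(dd): print('rib',s0+(dd.min()+dd.max())/2,s0+np.median(dd),len(dd))
b=(r<33)&(abs(P[...,2]-142.5)<3); B=P[b][:,:2]; print('bar',len(B),cv2.minAreaRect(B.astype(np.float32)))
```

```text
10.525 [554.99812225 151.20001945 289.08178368] [-3.13752476 -0.00382679 -0.47834468] [-0.67468716  0.25265105 18.09724729] [-0.07007966  0.44377471 -0.17478902]
disc z 109.20826461496752
rim z 101.25760995410236 1341
rib -31.04436379721622 -30.898260378063327 258
bar 5267 ((557.4633178710938, 154.42227172851562), (39.54127883911133, 63.036399841308594), 42.047027587890625)
```

View pics/w5.png

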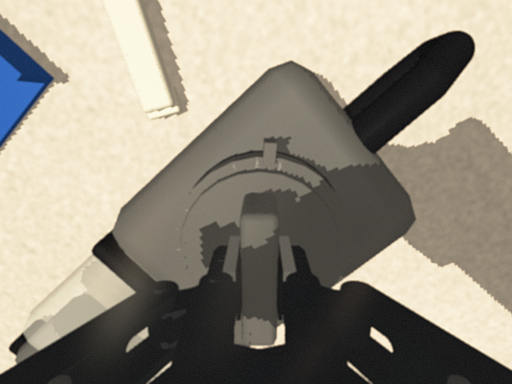

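The disc is 8 mm above the rim, so it is still home. The rib at (270,152) is slightly right of the bar axis at column 260, about 3.7° to go.

>>> {"method": "jog_arm", "body": {"steps": [[-1,0,0,0,0,0,0.032],[-1,0,0,0,0,0,0],[-1,0,0,0,0,0,0],[-1,0,0,0,0,0,0]]}}

```text
clock: 11.08
eef_pos: [555.0, 151.2, 289.1]
tool_rot: [-3.137, -0.004, -0.542]
force: [-0.4, 0.3, 17.5]
width: 15.1
gripper_force: 61.8
```

```bash
cat > ck.py <<'E'
from h import *
s=read_state(); e=s['eef_pos']; print(s['clock'],e,s['tool_rot'],np.degrees(s['tool_rot'][2]),s['force'],s['torque'])
im=get_image('wrist'); P=cloud(im)
c=np.array([553.5,151.7]); d=P[...,:2]-c; r=np.hypot(d[...,0],d[...,1])
a=np.degrees(np.arctan2(d[...,1],d[...,0]))
hi=(r>46)&(r<57)&(P[...,2]>103.8)&(P[...,2]<109)&(abs(a+31)<12); print('rib',(a[hi].min()+a[hi].max())/2,np.median(a[hi]),P[hi][:,:2].mean(0))
t=np.radians(-31); u=d@[np.cos(t),np.sin(t)]; v=d@[-np.sin(t),np.cos(t)]
top=(abs(P[...,2]-142.5)<3)&(abs(v)<14)&(u>8)&(u<36)
U,V=u[top],v[top]; mids=[]
for k in range(10,32,2):
    q=V[(U>=k)&(U<k+2)]
    if len(q)>3: mids.append((k+1,(q.min()+q.max())/2,np.ptp(q)))
mids=np.array(mids); print(np.round(mids,1).tolist())
g=mids[abs(mids[:,2]-16)<1.5]
if len(g)>2: p=np.polyfit(g[:,0],g[:,1],1); print('bar angle',-31+np.degrees(np.arctan(p[0])),'offset',p[1])
m=(r<43)&(abs(P[...,2]-109)<5); rm=(r>43.5)&(r<46)&(abs(P[...,2]-101)<4); print('disc-rim',np.median(P[m][:,2])-np.median(P[rm][:,2]))
E
python3 ck.py
```

```text
11.075 [555.0329629  151.23545496 289.07138053] [-3.13736056 -0.00371483 -0.5415378 ] -31.027830276563986 [-0.44244535  0.28142871 17.46848144] [-0.08017789  0.46319164 -0.01142515]
rib -30.895350978433875 -30.639017225992497 [597.76372342 125.23853146]
[[11.0, 1.9, 15.2], [13.0, 0.9, 26.0], [15.0, 3.4, 18.3], [17.0, 1.9, 15.4], [19.0, 1.9, 15.2], [21.0, 1.7, 15.6], [23.0, 1.9, 16.0], [25.0, 1.9, 15.9], [27.0, 1.9, 15.9], [29.0, 1.9, 15.8], [31.0, 1.9, 15.7]]
bar angle -31.025593781658586 offset 1.8676387407067272
disc-rim 7.930765073219874
```

```bash
python3 -c "
from cell import *
s=read_state();print(s['force'],s['width'],s['gripper_force']);print(finish_job())"
```

```text
[-0.75630691  0.68633213 17.77041791] 15.136554859227285 61.824671030044556
the job is handed in; nothing more can be done
None
```

The job is handed in: the grey filter cap is seated with its disc on the rim, turned clockwise until its bar (-31.0°) lines up with the ribs (-30.9°), short of the click, and still gripped and pressed down at about 18 N.

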